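# Snap the plywood display deck onto the soap stall's rack

## Task

Lift the holed plywood deck by its batten and lay it over the four snap studs of the wooden rack, either way round, so that it rests on their barbs. Then press its two ends down in turn, keeping it roughly level, until all four studs have clicked through and it sits fully home on their shoulders, and let go. Press gently, with less than 3 kg of push, and leave the soaps and other goods where they are.

Things in the scene. Friction and masses are not known exactly. Their poses are not given: they have to be found in the camera images.
- rack: Rack: wooden plate 220 (x) x 130 (y) x 12 mm, level on a grey foam pad 250 x 150 x 20 mm. Origin: centre of the plate's underside, 20 mm above the table; x along its long side, z up. Four identical white plastic snap studs at x = +-80, y = +-40 mm. Under a push it sinks straight down several mm into the foam (softness not known) and comes back; it never slides or turns.
- stud (a point): One of the four studs (x = -80, y = -40 mm): on its axis at the top of its square shoulder (26 x 30 mm), 26 mm above the rack's origin; the deck's underside lies there when home. Above it a round pin, 9.4 mm thick, tapering to 3.6 mm in its top 6 mm, ends 52 mm above the rack's origin.
- barb (a point): Level of the barbs' tips on that stud's axis, 36 mm above the rack's origin. On the pin's +x and -x sides a sprung barb sticks out 8.5 mm from the axis, ramped above. A deck laid over the pins rests on the ramps, its underside 33 to 35 mm above the rack's origin. Pushing one stud through takes about 6 to 8 N, the two at one end 13 to 17 N together; then it drops onto the shoulder.
- deck_grip (a point): Centre of the deck's batten, half-way up. Deck: plywood board 200 (x) x 110 (y) x 8 mm, about 0.22 kg, flat on the table at the start; across its middle a batten 22 mm wide (x), 80 long (y), 30 high to grasp. This point is 15 mm above the board's top face, 23 mm above its underside. x along the board's long side, z up. Press the ends with closed fingers between the two holes, 72 mm from the centre.
- deck_nr (a point): Deck's hole at x = -80, y = -40 mm: its centre at the level of the board's underside (axes as deck_grip). 26 mm above the rack's origin when home. All four holes: 12 x 12 mm in the top 2.5 mm of the board, 20 x 14 mm below; 1.3 mm play all round the pin. When home, the pins stand 18 mm above the board.
- deck_nl (a point): The same for the hole at x = -80, y = +40 mm.
- deck_fr (a point): The same for the hole at x = +80, y = -40 mm.
- deck_fl (a point): The same for the hole at x = +80, y = +40 mm.
- soap_a_mid (a point): Centre of a pale soap bar with a dark paper band, 80 x 55 x 28 mm; not to be moved.
- soap_b_mid (a point): Centre of a pale soap bar with a dark paper band, 75 x 50 x 30 mm; not to be moved.
- soap_dark_mid (a point): Centre of a bare black soap bar, 85 x 50 x 25 mm; not to be moved.
- coaster_mid (a point): Centre of a wooden disc, 52 mm across, 10 mm thick, near the robot between rack and deck; not to be moved.
- salve_mid (a point): Centre of a small jar, 48 mm across, 50 mm high, beyond rack and deck; not to be moved.
- twine_mid (a point): Centre of an upright spool of twine, 48 mm across, 60 mm high; not to be moved.
- cardblock_mid (a point): Centre of the foot of a price-card holder: foot 30 x 80 x 20 mm with an upright card, 65 mm high in all; not to be moved.

How it is judged:
By the outcome, as a careful person would: the job done as asked, in the order asked, and still so for the second after the job is handed in, with the robot touching nothing.
It also fails if it takes over 69 s, if anything falls off the work surface, if the arm or the gripper's body presses on something with over 40 N, if the wrist force passes 120 N, or if a joint passes its speed limit or range.

## Robot

A 6-joint arm with a two-finger parallel gripper is mounted at the origin on the work surface. World frame = base frame: x ahead of the robot, y to its left, z up, the work surface at z = 0. Lengths are in m, angles in degrees, forces in N, time in s.
With the tool pointing down it reaches from about 0.3 to 0.75 m from the base axis. Payload 8.5 kg.
Tool frame: the origin (TCP) lies midway between the tips of the shut fingers; the grasp point (between the pads) lies 19 mm behind it (env.hold_point_z is the distance from the TCP to the grasp point, in m); z points along the fingers, y is the line along which they close (so a half turn about z gives the same grasp; the last joint's range is limited). The gripper opens to 85 mm and grips with 20 to 120 N. Pads are 22 mm wide; open, the fingers measure 114 mm over their backs; the gripper's body (76 mm by 85 mm) begins 54 mm behind the grasp point. The pads swing forward as they close: fully open they stand 13 mm farther back than shut.
Start: joints at [55.101, 21.807, 74.336, -0, 83.858, -12.336], TCP at [0.211, 0.508, 0.231] pointing down, gripper open.
Joint ranges: [-178.18, 178.18], [-50.72, 133.34], [12.68, 142.11], [-81.47, 261.47], [9.98, 163.14], [-165.26, 165.26]. Speed limits (degrees/s): [136.94, 136.94, 180, 180, 180, 180].

## Interface

Orientations are given as a 3x3 rotation matrix whose columns are the frame's x, y, z axes.
In Python, from rig import observe, get_image, camera_info, env gives the robot as it stands.
- The arm moves only by the tool drive_tool, never from a script. Its arguments are lists of equal length, an entry for each row: "offset": the shift along the tool's x, y, z in units of 40 mm (1.0 is 40 mm), a list of three; "turn": the turn, a rotation vector about the tool's x, y, z in units of 6 degrees (1.0 is 6 degrees), a list of three; "hand": the opening, from 0 (shut) to 1 (fully open). A call has exactly 10 rows; each row shifts and turns the commanded pose from where the row before left it, along the tool's axes as they then stand; what a row does not reach is not made up. A row lasts 1/8 s, in which the tool goes at most 62.5 mm and 10.7 degrees, less where a joint would pass 70% of its speed; a pose out of reach is approached as far as the arm can. A call is refused whole if a number of a shift passes 1 or a number of a turn 1, either way. A call with a gripper value outside its range is refused whole. The fingers move at their own pace and stop on an object; "newtons" is the grip in N (left out, the last holds). Time passes only in rows, so rows that do not move let the fingers close, or fill a call up. It gives the time, the measured TCP pose, the force, the opening and the grip force at its end, in the units of the state.
- observe(): the state, without advancing time (a new reading comes with each control period).
- get_image(name): name is "scene" or "top" or "wrist"; returns the picture (420x560x3 uint8, blue, green, red); there is no depth.
- camera_info(name): a dict with "fx", "fy", "cx", "cy" (pixels), "world_to_cam" (4x4, takes a point from world to camera coordinates). Camera axes: x right, y down, z forward; pixel columns grow to the right and rows downward; lengths in m; the calibration is good to about 2 mm. The wrist camera is an equidistant fisheye: a pixel r from the principal point sees the ray r / f radians off the axis. A picture is of the moment at which its call begins: read the wrist's pose just before it. camera_info takes no time and is no camera call; for the wrist camera it gives the pose at the moment of the call.
- env.close_job(): hands the job in; it is judged then, once.
The state is a dict: "time_s": time; "q": joint angles; "qvel": joint speeds; "joint_efforts": joint torques, N m; "position": TCP position; "tool_rot": TCP orientation; "ft_force": force on the tool from outside, world axes, zero at the start; "wrist_torque": the same for the moment, N m; "grip_width": finger opening in m; "gripper_force": force on a finger pad.
Only numpy, scipy, OpenCV 4.12 (cv2) and the standard library are available. Lean on these libraries where they do the work, as an engineer would, in place of code of your own. Each camera call takes 0.05 s, during which the arm holds its last target. There are 200 camera calls.

## Working session

There is one attempt and no reset: what is moved stays moved. The work goes in short steps, Python scripts to look and compute and a tool call to move; the robot and the scene stay as the last step left them, time stands still between calls to the robot, and variables do not carry over. Pictures are saved under pics/ and viewed, at most 10 in all, crops included, and the job is handed in when it is done.

Besides the shell and the picture viewer there is one more tool, called after "Emit:" as a command line: name --argument value ..., lists and objects as JSON in quotes. drive_tool: Moves the arm, as the interface text tells. Its arguments: {"type":"object","properties":{"offset":{"type":"array"},"turn":{"type":"array"},"hand":{"type":"array"},"newtons":{"type":"number"}},"required":["offset","turn","hand"]}

```bash
mkdir -p pics
python3 - <<'E'
from rig import observe,get_image,camera_info,env
import cv2,numpy as np
s=observe();print(s['time_s'],s['position'],np.round(s['tool_rot'],3),s['grip_width'],env.hold_point_z)
for n in('top','scene'):
    i=get_image(n);cv2.imwrite(f'pics/{n}0.png',i)
    c=camera_info(n);print(n,c['fx'],c['cx'],c['cy'],np.round(c['world_to_cam'],3).tolist())
E
```

```text
0.0 [0.21084503 0.50766213 0.23070581] [[-0.923  0.384 -0.001]
 [ 0.384  0.923 -0.001]
 [ 0.    -0.001 -1.   ]] 0.0855867675416992 0.0187
top 483.42162142287174 278.4314883314632 208.0658102574899 [[0.003, -1.0, 0.011, 0.002], [-0.985, -0.005, -0.173, 0.544], [0.173, -0.011, -0.985, 1.221], [0.0, 0.0, 0.0, 1.0]]
scene 403.7930101996098 273.67041427420907 203.458915806586 [[-0.347, 0.938, -0.019, 0.178], [0.702, 0.246, -0.669, -0.328], [-0.622, -0.246, -0.743, 1.672], [0.0, 0.0, 0.0, 1.0]]
```

View pics/top0.png

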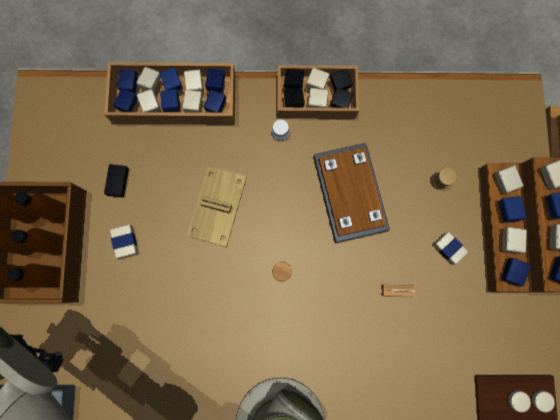

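View pics/scene0.png

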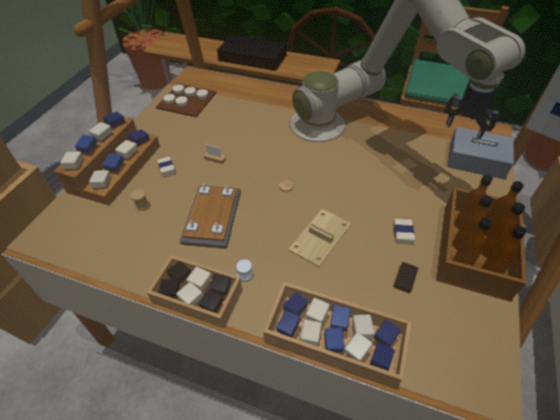

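The top view shows the deck at about (218,206), long side near vertical, and the rack at about (352,192) with white studs at (361,158), (333,160), (346,222) and (376,215). The way between them is clear except for the coaster at (282,271) and the jar at (281,130).

```bash
cat > h.py <<'E'
import cv2,numpy as np
from rig import observe,get_image,camera_info,env
def ray(c,uv,fish=False):
    M=np.array(c['world_to_cam']);R,t=M[:3,:3],M[:3,3]
    x=(np.atleast_2d(uv)-[c['cx'],c['cy']])/[c['fx'],c['fy']]
    if fish:
        r=np.linalg.norm(x,axis=1,keepdims=True)+1e-12
        d=np.hstack([x/r*np.sin(r),np.cos(r)])
    else: d=np.hstack([x,np.ones((len(x),1))])
    return -R.T@t,d@R
def onplane(c,uv,z,fish=False):
    o,d=ray(c,uv,fish);return o+d*((z-o[2])/d[:,2:])
def proj(c,P,fish=False):
    M=np.array(c['world_to_cam']);p=np.atleast_2d(P)@M[:3,:3].T+M[:3,3]
    if fish:
        rr=np.linalg.norm(p[:,:2],axis=1,keepdims=True)
        x=p[:,:2]/(rr+1e-12)*np.arctan2(rr,p[:,2:])
    else:x=p[:,:2]/p[:,2:]
    return x*[c['fx'],c['fy']]+[c['cx'],c['cy']]
def blobs(m,a0,a1):
    n,l,s,ce=cv2.connectedComponentsWithStats(m.astype(np.uint8))
    return [(ce[i],s[i]) for i in range(1,n) if a0<=s[i][4]<=a1]
E
python3 - <<'E'
from h import *
i=cv2.imread('pics/top0.png');c=camera_info('top')
hsv=cv2.cvtColor(i,cv2.COLOR_BGR2HSV)
print('table',hsv[260,200],'deck',hsv[190,215],hsv[225,210],'stud',hsv[160,330:338].tolist())
m=np.zeros(i.shape[:2],bool)
m[140:245,310:395]=True
st=m&(hsv[...,1]<70)&(hsv[...,2]>130)
for ce,s in blobs(st,20,400): print('stud',ce,s[4],onplane(c,ce,.046)[0])
b=i[...,0].astype(int)
box=np.zeros_like(m);box[155:255,175:260]=True
print(np.percentile(b[255:300,180:240],[5,50,95]),b[180:200:5,215],b[225,205:225:5])
d=box&(b>np.percentile(b[255:300,180:240],95)+15)
d=cv2.morphologyEx(d.astype(np.uint8),cv2.MORPH_CLOSE,np.ones((9,9)))
ct=max(cv2.findContours(d,0,2)[0],key=cv2.contourArea)
P=onplane(c,ct[:,0,:].astype(float),.008)[:,:2]
print(cv2.minAreaRect((P*1000).astype(np.float32)))
v=cv2.resize(i[100:270,150:420],None,fx=2.9,fy=2.9,interpolation=2);cv2.imwrite('pics/crop.png',v)
E
```

```text
table [ 18  97 168] deck [ 21 115 169] [ 21 115 169] stud [[19, 20, 140], [83, 7, 152], [75, 3, 171], [83, 5, 197], [60, 4, 199], [19, 31, 172], [14, 147, 134], [15, 180, 125]]
stud [359.61904762 157.57142857] 84 [ 0.68287805 -0.21347544  0.046     ]
stud [330.47777778 164.01111111] 90 [ 0.66461608 -0.13498445  0.046     ]
stud [374.86813187 215.02197802] 91 [ 0.52709679 -0.24947244  0.046     ]
stud [345.56666667 221.81111111] 90 [ 0.50875246 -0.17203752  0.046     ]
[ 98. 105. 111.] [ 91 101  93  90] [ 91  93 110 104]Traceback (most recent call last):
  File "<stdin>", line 14, in <module>
ValueError: max() iterable argument is empty
```

Run:
```python
from h import *
i=cv2.imread('pics/top0.png');c=camera_info('top')
hsv=cv2.cvtColor(cv2.GaussianBlur(i,(3,3),0),cv2.COLOR_BGR2HSV)
d=np.zeros(i.shape[:2],np.uint8);d[155:255,175:260]=(hsv[155:255,175:260,0]>=20)
d=cv2.morphologyEx(d,cv2.MORPH_CLOSE,np.ones((7,7)));d=cv2.morphologyEx(d,cv2.MORPH_OPEN,np.ones((5,5)))
ct=max(cv2.findContours(d,0,2)[0],key=cv2.contourArea)
P=onplane(c,ct[:,0,:].astype(float),.008)[:,:2]
print(cv2.minAreaRect((P*1000).astype(np.float32)))
v=i[100:270,150:420].copy();cv2.drawContours(v,[ct-[150,100]],-1,(0,0,255),1)
cv2.imwrite('pics/crop.png',cv2.resize(v,None,fx=2.9,fy=2.9,interpolation=2))
```

```text
((558.0213623046875, 170.55442810058594), (114.1613998413086, 204.1217041015625), 74.96245574951172)
```

View pics/crop.png

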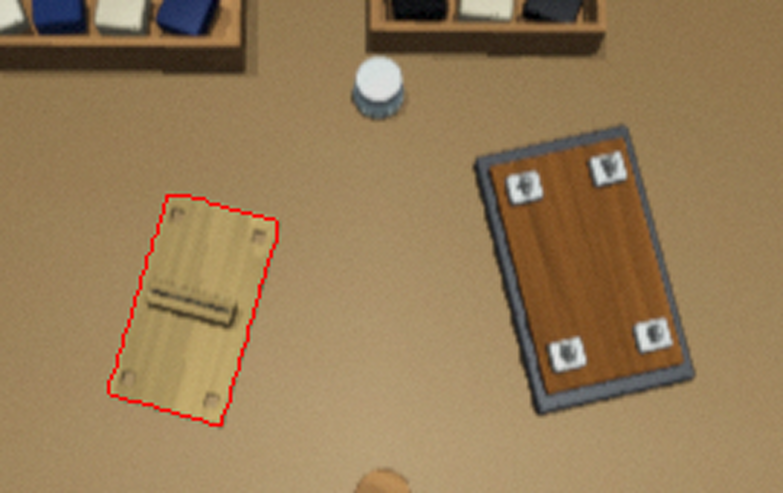

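```bash
cat >> h.py <<'E'
def plan(p,R,rows):
    """constant per-row offset/turn (units) from measured pose to p,R"""
    from scipy.spatial.transform import Rotation as Ro
    s=observe();R0=np.array(s['tool_rot']);D=np.array(p)-s['position']
    w=Ro.from_matrix(R0.T@R).as_rotvec()
    A=sum(Ro.from_rotvec(w*k/rows).as_matrix() for k in range(rows))
    return np.round(np.linalg.solve(A,R0.T@D)/.04,4),np.round(np.degrees(w)/rows/6,4)
def down(yaw_y):
    a=np.radians(yaw_y);y=np.array([np.cos(a),np.sin(a),0]);z=np.array([0,0,-1.]);return np.c_[np.cross(y,z),y,z]
E
python3 - <<'E'
from h import *
print(plan([.558,.1706,.20],down(-15),20))
c=camera_info('wrist');M=np.array(c['world_to_cam']);s=observe()
o=-M[:3,:3].T@M[:3,3];R=s['tool_rot'];print(R.T@(o-s['position']),R.T@M[:3,:3].T[:,2],c['fx'],c['cx'],c['cy'])
E
```

```text
(array([-0.6294,  0.1992,  0.0383]), array([-6.00e-04,  3.00e-04,  6.87e-01]))
[ 0.08084296 -0.00057871 -0.14261661] [-3.17907812e-01 -2.79673000e-04  9.48121588e-01] 325.19226210127806 278.58679774993146 208.33249534188562
```

Emit:
drive_tool --offset '[[-0.63, 0.2, 0.04], [-0.63, 0.2, 0.04], [-0.63, 0.2, 0.04], [-0.63, 0.2, 0.04], [-0.63, 0.2, 0.04], [-0.63, 0.2, 0.04], [-0.63, 0.2, 0.04], [-0.63, 0.2, 0.04], [-0.63, 0.2, 0.04], [-0.63, 0.2, 0.04]]' --turn '[[0, 0, 0.69], [0, 0, 0.69], [0, 0, 0.69], [0, 0, 0.69], [0, 0, 0.69], [0, 0, 0.69], [0, 0, 0.69], [0, 0, 0.69], [0, 0, 0.69], [0, 0, 0.69]]' --hand '[1, 1, 1, 1, 1, 1, 1, 1, 1, 1]'

```text
time_s: 1.35
position: [0.4487, 0.4037, 0.2148]
tool_rot: [[-0.437, 0.9, -0.001], [0.9, 0.437, -0.0], [-0.0, -0.001, -1.0]]
ft_force: [0.5, -0.8, 0.6]
grip_width: 0.0855
gripper_force: 0.0
```

Emit:
drive_tool --offset '[[-0.63, 0.2, 0.04], [-0.63, 0.2, 0.04], [-0.63, 0.2, 0.04], [-0.63, 0.2, 0.04], [-0.63, 0.2, 0.04], [-0.63, 0.2, 0.04], [-0.63, 0.2, 0.04], [-0.63, 0.2, 0.04], [-0.63, 0.2, 0.04], [-0.63, 0.2, 0.04]]' --turn '[[0, 0, 0.69], [0, 0, 0.69], [0, 0, 0.69], [0, 0, 0.69], [0, 0, 0.69], [0, 0, 0.69], [0, 0, 0.69], [0, 0, 0.69], [0, 0, 0.69], [0, 0, 0.69]]' --hand '[1, 1, 1, 1, 1, 1, 1, 1, 1, 1]'

```text
time_s: 2.6
position: [0.5576, 0.169, 0.1988]
tool_rot: [[0.267, 0.964, -0.001], [0.964, -0.267, -0.0], [-0.0, -0.001, -1.0]]
ft_force: [-0.5, 0.6, -0.4]
grip_width: 0.0856
gripper_force: 0.0
```

Run:
```python
from h import *
import json
c=camera_info('wrist');i=get_image('wrist');cv2.imwrite('pics/w1.png',i)
json.dump({k:np.array(v).tolist() for k,v in c.items()},open('w1.json','w'))
print(plan([.558,.1706,.06],down(-15),10),observe()['position'],observe()['time_s'])
```

```text
(array([ 0.0105, -0.0025,  0.3464]), array([-0.0008,  0.0016, -0.0131])) [0.55795097 0.16638882 0.19857618] 2.65
```

View pics/w1.png

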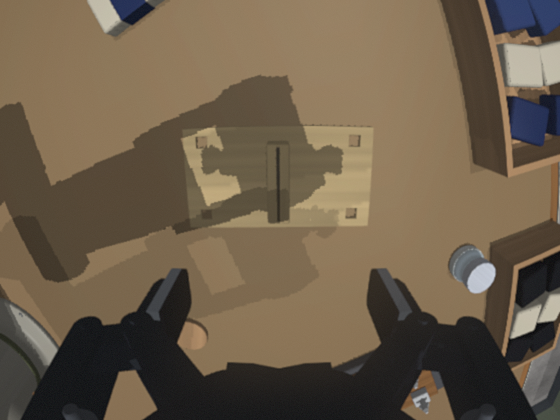

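The wrist view shows the deck's holes at about (201,142), (354,141), (350,212) and (207,213), and the batten from (278,142) to (278,222).

Run:
```python
from h import *
import json
c=json.load(open('w1.json'));i=cv2.imread('pics/w1.png')
uv=np.array([[201,142],[354,141],[350,212],[207,213.]])
P=onplane(c,uv,.008,True);print(P,P.mean(0))
e=P[1]-P[0]+P[2]-P[3];print(np.linalg.norm(P[1]-P[0]),np.linalg.norm(P[3]-P[0]),np.degrees(np.arctan2(e[1],e[0])))
b=onplane(c,[[278,142],[278,222]],.038,True);print(b,b.mean(0),np.linalg.norm(b[0]-b[1]))
# edges of batten, row 190
B=onplane(c,[[266,142],[289,142],[268,220],[288,220]],.038,True);print(B,B.mean(0))
s=P[:,:2].mean(0)
print(plan([*s,.05],down(np.degrees(np.arctan2(e[1],e[0]))),10))
```

```text
[[0.4913496  0.23103576 0.008     ]
 [0.64554546 0.18943857 0.008     ]
 [0.62483527 0.11387989 0.008     ]
 [0.47227285 0.15478272 0.008     ]] [0.55850079 0.17228424 0.008     ]
0.1597081317438492 0.07860311135650218 -15.053032783329652
[[0.56961848 0.21180178 0.038     ]
 [0.54832885 0.13495945 0.038     ]] [0.55897367 0.17338061 0.038     ] 0.07973701712882206
[[0.55882491 0.21481706 0.038     ]
 [0.57952308 0.20908643 0.038     ]
 [0.53928412 0.13966784 0.038     ]
 [0.55851102 0.13436152 0.038     ]] [0.55903578 0.17448321 0.038     ]
(array([ 0.0149, -0.0024,  0.3714]), array([-0.0008,  0.0016, -0.0122]))
```

Emit:
drive_tool --offset '[[0.02, 0, 0.43], [0.02, 0, 0.43], [0.02, 0, 0.43], [0.02, 0, 0.43], [0.02, 0, 0.43], [0.02, 0, 0.43], [0.02, 0, 0.43], [0.02, 0, 0.43], [0, 0, 0.43], [0, 0, 0.43]]' --turn '[[0, 0, -0.01], [0, 0, -0.01], [0, 0, -0.01], [0, 0, -0.01], [0, 0, -0.01], [0, 0, -0.01], [0, 0, -0.01], [0, 0, -0.01], [0, 0, -0.01], [0, 0, -0.01]]' --hand '[1, 1, 1, 1, 1, 1, 0.7, 0.7, 0.7, 0.7]' --newtons 40

```text
time_s: 3.9
position: [0.5591, 0.1763, 0.0265]
tool_rot: [[0.254, 0.967, -0.001], [0.967, -0.254, -0.0], [-0.0, -0.001, -1.0]]
ft_force: [-0.2, -0.2, -0.0]
grip_width: 0.0597
gripper_force: 0.0
```

Emit:
drive_tool --offset '[[0, 0, 0.2], [0, 0, 0.15], [0, 0, 0], [0, 0, 0], [0, 0, 0], [0, 0, 0], [0, 0, 0], [0, 0, 0], [0, 0, 0], [0, 0, 0]]' --turn '[[0, 0, 0], [0, 0, 0], [0, 0, 0], [0, 0, 0], [0, 0, 0], [0, 0, 0], [0, 0, 0], [0, 0, 0], [0, 0, 0], [0, 0, 0]]' --hand '[0.7, 0.7, 0.6, 0.5, 0.4, 0.3, 0.2, 0.1, 0.1, 0.1]' --newtons 40

```text
time_s: 5.15
position: [0.5595, 0.1761, 0.0136]
tool_rot: [[0.255, 0.967, 0.001], [0.967, -0.255, 0.0], [0.0, 0.001, -1.0]]
ft_force: [-0.3, -0.4, 4.6]
grip_width: 0.0213
gripper_force: 40.9
```

Emit:
drive_tool --offset '[[0, 0, -0.1], [0, 0, -0.2], [0, 0, -0.4], [0, 0, -0.4], [0, 0, -0.5], [0, 0, -0.5], [0, 0, -0.5], [0, 0, -0.5], [0, 0, -0.3], [0, 0, -0.1]]' --turn '[[0, 0, 0], [0, 0, 0], [0, 0, 0], [0, 0, 0], [0, 0, 0], [0, 0, 0], [0, 0, 0], [0, 0, 0], [0, 0, 0], [0, 0, 0]]' --hand '[0.1, 0.1, 0.1, 0.1, 0.1, 0.1, 0.1, 0.1, 0.1, 0.1]' --newtons 60

```text
time_s: 6.4
position: [0.5593, 0.1761, 0.1542]
tool_rot: [[0.255, 0.967, 0.001], [0.967, -0.255, 0.0], [0.0, 0.001, -1.0]]
ft_force: [0.6, 0.5, -3.9]
grip_width: 0.0209
gripper_force: 59.2
```

Run:
```python
from h import *
print(plan([.63,-.342,.30],down(13),20))
```

```text
(array([-0.6513,  0.1072, -0.1823]), array([ 6.000e-04, -1.000e-04, -2.313e-01]))
```

Emit:
drive_tool --offset '[[-0.65, 0.11, -0.18], [-0.65, 0.11, -0.18], [-0.65, 0.11, -0.18], [-0.65, 0.11, -0.18], [-0.65, 0.11, -0.18], [-0.65, 0.11, -0.18], [-0.65, 0.11, -0.18], [-0.65, 0.11, -0.18], [-0.65, 0.11, -0.18], [-0.65, 0.11, -0.18]]' --turn '[[0, 0, -0.23], [0, 0, -0.23], [0, 0, -0.23], [0, 0, -0.23], [0, 0, -0.23], [0, 0, -0.23], [0, 0, -0.23], [0, 0, -0.23], [0, 0, -0.23], [0, 0, -0.23]]' --hand '[0.1, 0.1, 0.1, 0.1, 0.1, 0.1, 0.1, 0.1, 0.1, 0.1]'

```text
time_s: 7.65
position: [0.5638, -0.0877, 0.225]
tool_rot: [[0.016, 1.0, -0.001], [1.0, -0.016, 0.001], [0.001, -0.001, -1.0]]
ft_force: [0.2, -0.4, -2.3]
grip_width: 0.0208
gripper_force: 59.2
```

Emit:
drive_tool --offset '[[-0.65, 0.11, -0.18], [-0.65, 0.11, -0.18], [-0.65, 0.11, -0.18], [-0.65, 0.11, -0.18], [-0.65, 0.11, -0.18], [-0.65, 0.11, -0.18], [-0.65, 0.11, -0.18], [-0.65, 0.11, -0.18], [-0.65, 0.11, -0.18], [-0.65, 0.11, -0.18]]' --turn '[[0, 0, -0.23], [0, 0, -0.23], [0, 0, -0.23], [0, 0, -0.23], [0, 0, -0.23], [0, 0, -0.23], [0, 0, -0.23], [0, 0, -0.23], [0, 0, -0.23], [0, 0, -0.23]]' --hand '[0.1, 0.1, 0.1, 0.1, 0.1, 0.1, 0.1, 0.1, 0.1, 0.1]'

```text
time_s: 8.9
position: [0.6316, -0.3419, 0.2966]
tool_rot: [[-0.223, 0.975, -0.001], [0.975, 0.223, 0.001], [0.001, -0.001, -1.0]]
ft_force: [0.5, -0.3, -2.7]
grip_width: 0.0211
gripper_force: 59.2
```

Run:
```python
from h import *
import json
for k in range(8): get_image('top')
s=observe();c=camera_info('wrist');i=get_image('wrist');cv2.imwrite('pics/w2.png',i)
d={k:np.array(v).tolist() for k,v in c.items()};d['p']=list(s['position']);d['R']=np.array(s['tool_rot']).tolist()
json.dump(d,open('w2.json','w'));print(s['position'],np.abs(s['qvel']).max(),s['time_s'])
```

```text
[ 0.6314332  -0.34030462  0.29743367] 0.43036544390297005 9.3
```

View pics/w2.png

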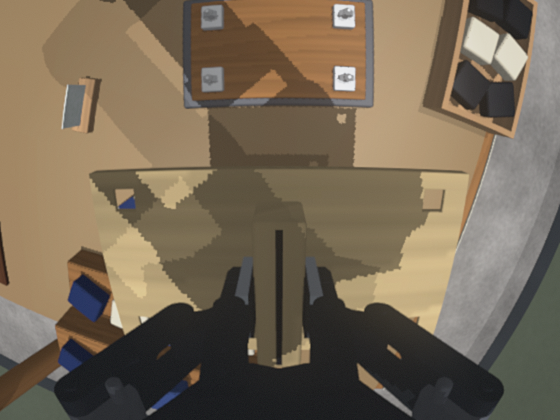

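The wrist view shows the stud shoulders at about (212,16), (344,15), (212,78) and (345,78), and the held deck's near-camera holes at about (125,199) and (434,200). I'll zoom in on these.

Run:
```python
from h import *
i=cv2.imread('pics/w2.png')
def z(u,v,w=24,h=18,f=8): 
    p=cv2.copyMakeBorder(i,30,30,30,30,0);return cv2.resize(p[v-h+30:v+h+30,u-w+30:u+w+30],None,fx=5.5,fy=5.5,interpolation=cv2.INTER_NEAREST)
t=np.vstack([np.hstack([z(212,18),z(344,18),z(125,199)]),np.hstack([z(212,78),z(345,78),z(434,200)]),np.hstack([z(148,322),z(405,322),z(279,225)])])
print(t.shape);cv2.imwrite('pics/tile.png',t)
```

```text
(594, 792, 3)
```

View pics/tile.png

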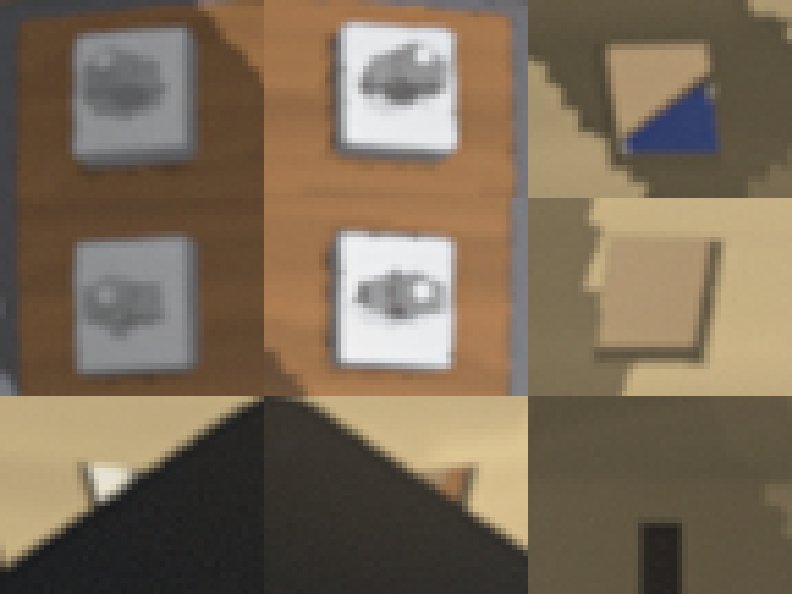

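```bash
cat > m2.py <<'E'
from h import *
import json
c=json.load(open('w2.json'));p=np.array(c['p']);R=np.array(c['R'])
px=lambda u,v,x,y:[u-24+x/5.5-.5,v-18+y/5.5-.5]
S=onplane(c,[px(212,18,131,90),px(344,18,135.5,88.5),px(345,78,132,102.3),px(212,78,133.7,105)],.046,True)
def yaw(a):return np.degrees(np.arctan2(a[1],a[0]))
print(S,S.mean(0),'len',np.linalg.norm(S[1]-S[0]),np.linalg.norm(S[3]-S[0]),'yaw',yaw(S[1]-S[0]),yaw(S[2]-S[3]),yaw(S[0]-S[3])-90)
for dz in(-.004,-.0056,-.007):
    H=onplane(c,[px(125,199,134.8,98),px(434,200,127,101.5),px(148,322,80,66),px(405,322,211,70)],p[2]+dz,True)
    T=(H-p)@R;print(dz,np.round(T*1000,1).tolist(),np.linalg.norm(H[1]-H[0]))
E
python3 m2.py
```

```text
[[ 0.5099275  -0.17075151  0.046     ]
 [ 0.66536054 -0.13494671  0.046     ]
 [ 0.68341778 -0.21225853  0.046     ]
 [ 0.5284726  -0.24834947  0.046     ]] [ 0.59679461 -0.19157656  0.046     ] len 0.15950364494570288 0.07978323058896906 yaw 12.972090122522728 13.111950000724391 13.440977913630903
-0.004 [[36.8, -77.7, 4.0], [36.1, 79.0, 4.0], [-36.7, -84.2, 4.0], [-37.0, 85.2, 4.0]] 0.1567067619317238
-0.0056 [[36.4, -78.6, 5.6], [35.6, 79.8, 5.6], [-38.0, -85.2, 5.6], [-38.3, 86.1, 5.6]] 0.1584167390703909
-0.007 [[35.9, -79.3, 7.0], [35.2, 80.6, 7.0], [-39.1, -86.0, 7.0], [-39.4, 86.9, 7.0]] 0.1599129690667247
```

```bash
cat >> h.py <<'E'
RC=np.array([.5966,-.1919]);YAW=13.25
def tcp(z,off=(-.0041,.0004)):
    R=down(YAW);return np.r_[RC-(R@np.r_[off,0])[:2],z],R
E
python3 - <<'E'
from h import *
t=tcp(.11);print(t[0],plan(*t,10))
E
```

```text
[ 0.59527093 -0.18800083  0.11      ] (array([ 0.3916, -0.0021,  0.4688]), array([-0.0001, -0.0001, -0.0063]))
```

Emit:
drive_tool --offset '[[0.5, 0, 0.3], [0.5, 0, 0.4], [0.5, 0, 0.5], [0.5, 0, 0.5], [0.5, 0, 0.5], [0.5, 0, 0.6], [0.42, -0.02, 0.6], [0.3, 0, 0.6], [0.2, 0, 0.5], [0, 0, 0.19]]' --turn '[[0, 0, -0.01], [0, 0, -0.01], [0, 0, -0.01], [0, 0, -0.01], [0, 0, -0.01], [0, 0, -0.01], [0, 0, 0], [0, 0, 0], [0, 0, 0], [0, 0, 0]]' --hand '[0.1, 0.1, 0.1, 0.1, 0.1, 0.1, 0.1, 0.1, 0.1, 0.1]'

```text
time_s: 10.6
position: [0.5949, -0.1877, 0.1091]
tool_rot: [[-0.229, 0.973, -0.001], [0.973, 0.229, 0.001], [0.001, -0.001, -1.0]]
ft_force: [0.4, 0.1, -2.5]
grip_width: 0.021
gripper_force: 59.3
```

Run:
```python
from h import *
for k in range(6): i=get_image('top')
t=tcp(.09);print(observe()['position'],plan(*t,10))
w=get_image('wrist')
a=cv2.resize(i[130:240,300:400],(480,528),interpolation=2)
h1=cv2.resize(w[170:236,85:165],(320,264),interpolation=2);h2=cv2.resize(w[170:236,395:475],(320,264),interpolation=2)
cv2.imwrite('pics/chk.png',np.hstack([a,np.vstack([h1,h2])]))
```

```text
[ 0.59574393 -0.18908642  0.1106222 ] (array([ 0.0029, -0.0006,  0.0516]), array([ 0.0012,  0.0011, -0.0012]))
```

View pics/chk.png

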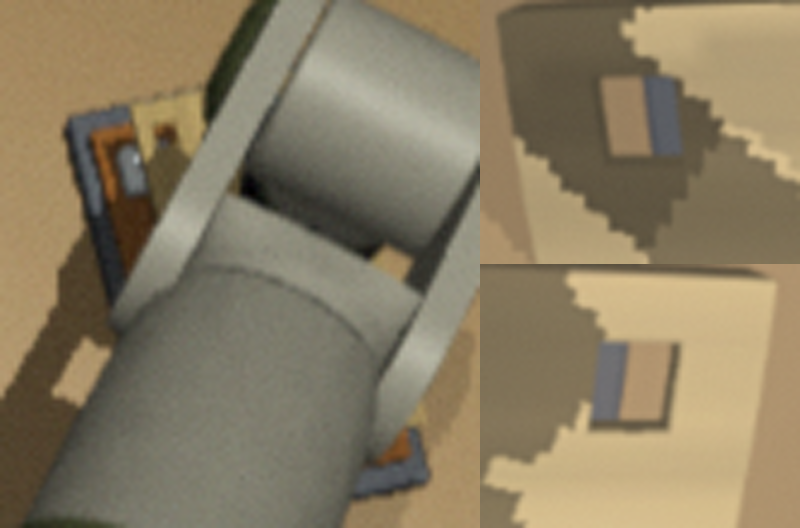

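The deck is over the rack. Its two visible holes show the pad's edge about symmetrically (at about (640,115) and (620,385) in the tile), and the pins are not yet visible. I'll lower it gently while watching the force.

Emit:
drive_tool --offset '[[0.02, 0, 0.08], [0, 0, 0.08], [0, 0, 0.08], [0, 0, 0.08], [0, 0, 0.08], [0, 0, 0.08], [0, 0, 0.08], [0, 0, 0.08], [0, 0, 0.08], [0, 0, 0.08]]' --turn '[[0, 0, 0], [0, 0, 0], [0, 0, 0], [0, 0, 0], [0, 0, 0], [0, 0, 0], [0, 0, 0], [0, 0, 0], [0, 0, 0], [0, 0, 0]]' --hand '[0.1, 0.1, 0.1, 0.1, 0.1, 0.1, 0.1, 0.1, 0.1, 0.1]'

```text
time_s: 12.2
position: [0.5952, -0.1879, 0.0775]
tool_rot: [[-0.228, 0.974, 0.0], [0.974, 0.228, -0.0], [-0.0, 0.0, -1.0]]
ft_force: [-0.1, 0.6, -2.7]
grip_width: 0.0208
gripper_force: 59.3
```

Run:
```python
from h import *
for k in range(3):
    w=get_image('wrist');s=observe();print(s['position'],s['ft_force'],s['wrist_torque'])
h1=cv2.resize(w[170:236,85:165],(400,330),interpolation=2);h2=cv2.resize(w[170:236,395:475],(400,330),interpolation=2)
cv2.imwrite('pics/chk2.png',np.hstack([h1,h2]))
```

```text
[ 0.59500436 -0.18774581  0.07708213] [-0.37496103 -0.17524068 -3.33888914] [ 0.02694697  0.01443021 -0.0442732 ]
[ 0.59502018 -0.18776932  0.07731611] [-0.35609042 -0.69000583 -2.52418602] [0.00543813 0.02617172 0.0684681 ]
[ 0.59514074 -0.18780175  0.07757689] [-0.26546939 -0.23158104 -2.97884704] [-0.04939925 -0.02013178  0.00213439]
```

View pics/chk2.png

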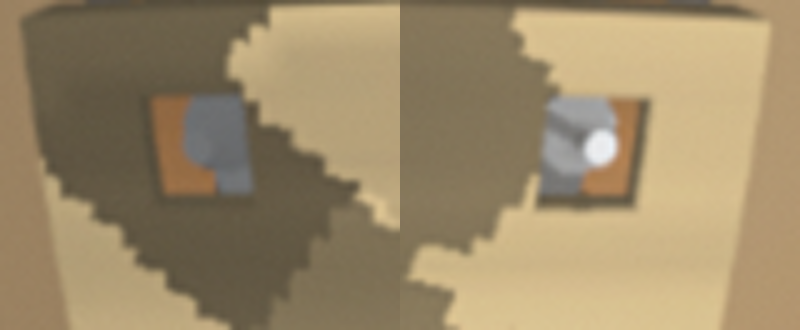

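The pin tips are at (198,150) and (600,147) in the tile, almost centred in their holes at (201,146) and (595,150). Alignment is within about 0.6 mm, so I'll lower onto the barbs.

Emit:
drive_tool --offset '[[0, 0, 0.05], [0, 0, 0.05], [0, 0, 0.05], [0, 0, 0.05], [0, 0, 0.03], [0, 0, 0.02], [0, 0, 0], [0, 0, 0], [0, 0, 0], [0, 0, 0]]' --turn '[[0, 0, 0], [0, 0, 0], [0, 0, 0], [0, 0, 0], [0, 0, 0], [0, 0, 0], [0, 0, 0], [0, 0, 0], [0, 0, 0], [0, 0, 0]]' --hand '[0.1, 0.1, 0.1, 0.1, 0.1, 0.1, 0.1, 0.1, 0.1, 0.1]'

```text
time_s: 13.6
position: [0.5954, -0.1879, 0.0679]
tool_rot: [[-0.228, 0.974, 0.001], [0.974, 0.228, -0.0], [-0.0, 0.001, -1.0]]
ft_force: [2.9, 0.1, -0.6]
grip_width: 0.0206
gripper_force: 59.6
```

Emit:
drive_tool --offset '[[0, 0, 0.02], [0, 0, 0], [0, 0, 0], [0, 0, 0], [0, 0, -0.1], [0, 0, -0.3], [0, 0, -0.3], [0, 0, -0.3], [0, 0, -0.2], [0, 0, 0]]' --turn '[[0, 0, 0], [0, 0, 0], [0, 0, 0], [0, 0, 0], [0, 0, 0], [0, 0, 0], [0, 0, 0], [0, 0, 0], [0, 0, 0], [0, 0, 0]]' --hand '[0.35, 0.5, 0.5, 0.5, 0.5, 0.5, 0.5, 0.5, 0.5, 0.5]'

```text
time_s: 14.85
position: [0.5954, -0.188, 0.1157]
tool_rot: [[-0.228, 0.974, 0.001], [0.974, 0.228, -0.001], [-0.001, 0.001, -1.0]]
ft_force: [-1.2, 0.3, 0.6]
grip_width: 0.0426
gripper_force: 0.0
```

Run:
```python
from h import *
s=observe();w=get_image('wrist');cv2.imwrite('pics/w3.png',w);print(s['ft_force'])
for sg in(1,-1):
    R=down(YAW);p=np.r_[RC+sg*.072*R[:2,1],.09];print(p,plan(p,R,10))
```

```text
[-1.23851587  0.27987356  0.55446699]
[ 0.66668331 -0.17539757  0.09      ] (array([-0.0107,  0.1811,  0.0627]), array([ 0.0002,  0.0001, -0.0009]))
[ 0.52651669 -0.20840243  0.09      ] (array([-0.0109, -0.1789,  0.0626]), array([ 0.0002,  0.0001, -0.0009]))
```

View pics/w3.png

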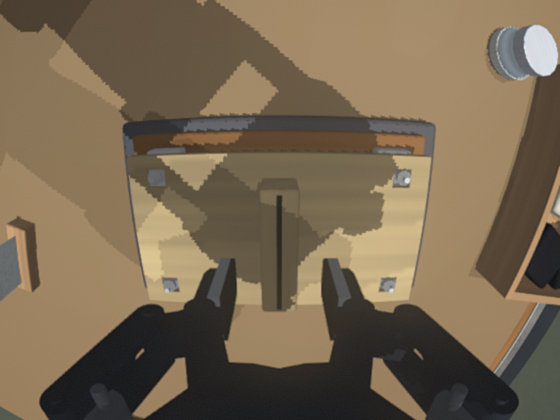

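All four pins stand in their holes, at (157,178), (402,178), (170,285) and (389,285). Next I'll press the far end.

Emit:
drive_tool --offset '[[-0.02, 0.3, 0], [-0.02, 0.3, 0], [-0.02, 0.4, 0], [-0.02, 0.4, 0], [-0.02, 0.3, 0.1], [-0.01, 0.11, 0.3], [0, 0, 0.3], [0, 0, 0.3], [0, 0, 0.15], [0, 0, 0]]' --turn '[[0, 0, 0], [0, 0, 0], [0, 0, 0], [0, 0, 0], [0, 0, 0], [0, 0, 0], [0, 0, 0], [0, 0, 0], [0, 0, 0], [0, 0, 0]]' --hand '[0.3, 0.1, 0, 0, 0, 0, 0, 0, 0, 0]'

```text
time_s: 16.15
position: [0.6664, -0.1757, 0.0685]
tool_rot: [[-0.228, 0.974, -0.001], [0.974, 0.228, 0.0], [0.0, -0.001, -1.0]]
ft_force: [0.1, 1.2, 0.4]
grip_width: 0.0002
gripper_force: 0.0
```

Emit:
drive_tool --offset '[[0, 0, 0.02], [0, 0, 0.02], [0, 0, 0.02], [0, 0, 0.02], [0, 0, 0.02], [0, 0, 0.02], [0, 0, 0.02], [0, 0, 0.02], [0, 0, 0.02], [0, 0, 0]]' --turn '[[0, 0, 0], [0, 0, 0], [0, 0, 0], [0, 0, 0], [0, 0, 0], [0, 0, 0], [0, 0, 0], [0, 0, 0], [0, 0, 0], [0, 0, 0]]' --hand '[0, 0, 0, 0, 0, 0, 0, 0, 0, 0]'

```text
time_s: 17.4
position: [0.6667, -0.1756, 0.0616]
tool_rot: [[-0.228, 0.974, -0.0], [0.974, 0.228, 0.0], [0.0, -0.0, -1.0]]
ft_force: [-0.5, -0.6, 0.7]
grip_width: 0.0002
gripper_force: 0.0
```

Emit:
drive_tool --offset '[[0, 0, 0.01], [0, 0, 0.01], [0, 0, 0.01], [0, 0, 0.01], [0, 0, 0.01], [0, 0, 0.01], [0, 0, 0.01], [0, 0, 0.01], [0, 0, 0], [0, 0, 0]]' --turn '[[0, 0, 0], [0, 0, 0], [0, 0, 0], [0, 0, 0], [0, 0, 0], [0, 0, 0], [0, 0, 0], [0, 0, 0], [0, 0, 0], [0, 0, 0]]' --hand '[0, 0, 0, 0, 0, 0, 0, 0, 0, 0]'

```text
time_s: 18.65
position: [0.6668, -0.1757, 0.0589]
tool_rot: [[-0.228, 0.974, 0.0], [0.974, 0.228, -0.0], [-0.0, 0.0, -1.0]]
ft_force: [-1.7, 0.5, 5.3]
grip_width: -0.0003
gripper_force: 2.8
```

Emit:
drive_tool --offset '[[0, 0, 0.01], [0, 0, 0.01], [0, 0, 0.01], [0, 0, 0.01], [0, 0, 0.01], [0, 0, 0.01], [0, 0, 0.01], [0, 0, 0.01], [0, 0, 0], [0, 0, 0]]' --turn '[[0, 0, 0], [0, 0, 0], [0, 0, 0], [0, 0, 0], [0, 0, 0], [0, 0, 0], [0, 0, 0], [0, 0, 0], [0, 0, 0], [0, 0, 0]]' --hand '[0, 0, 0, 0, 0, 0, 0, 0, 0, 0]'

```text
time_s: 19.9
position: [0.6669, -0.1758, 0.0564]
tool_rot: [[-0.228, 0.974, 0.001], [0.974, 0.228, -0.001], [-0.001, 0.001, -1.0]]
ft_force: [-2.4, 1.0, 9.7]
grip_width: 0.0001
gripper_force: 4.7
```

Emit:
drive_tool --offset '[[0, 0, 0.01], [0, 0, 0.01], [0, 0, 0.01], [0, 0, 0.01], [0, 0, 0.01], [0, 0, 0.01], [0, 0, 0.01], [0, 0, 0.01], [0, 0, 0], [0, 0, 0]]' --turn '[[0, 0, 0], [0, 0, 0], [0, 0, 0], [0, 0, 0], [0, 0, 0], [0, 0, 0], [0, 0, 0], [0, 0, 0], [0, 0, 0], [0, 0, 0]]' --hand '[0, 0, 0, 0, 0, 0, 0, 0, 0, 0]'

```text
time_s: 21.15
position: [0.6671, -0.1759, 0.0538]
tool_rot: [[-0.228, 0.974, 0.002], [0.974, 0.228, -0.001], [-0.002, 0.002, -1.0]]
ft_force: [-3.0, -0.1, 12.9]
grip_width: 0.0001
gripper_force: 6.3
```

Emit:
drive_tool --offset '[[0, 0, 0.01], [0, 0, 0.01], [0, 0, 0.01], [0, 0, 0.01], [0, 0, 0.01], [0, 0, 0.01], [0, 0, 0.01], [0, 0, 0.01], [0, 0, 0], [0, 0, 0]]' --turn '[[0, 0, 0], [0, 0, 0], [0, 0, 0], [0, 0, 0], [0, 0, 0], [0, 0, 0], [0, 0, 0], [0, 0, 0], [0, 0, 0], [0, 0, 0]]' --hand '[0, 0, 0, 0, 0, 0, 0, 0, 0, 0]'

```text
time_s: 22.4
position: [0.6671, -0.1759, 0.0501]
tool_rot: [[-0.228, 0.974, 0.002], [0.974, 0.228, -0.001], [-0.001, 0.001, -1.0]]
ft_force: [-1.2, 0.2, 8.8]
grip_width: 0.0002
gripper_force: 4.9
```

Emit:
drive_tool --offset '[[0, 0, 0.01], [0, 0, 0.01], [0, 0, 0.01], [0, 0, 0.01], [0, 0, 0.01], [0, 0, 0.01], [0, 0, 0.01], [0, 0, 0.01], [0, 0, 0], [0, 0, 0]]' --turn '[[0, 0, 0], [0, 0, 0], [0, 0, 0], [0, 0, 0], [0, 0, 0], [0, 0, 0], [0, 0, 0], [0, 0, 0], [0, 0, 0], [0, 0, 0]]' --hand '[0, 0, 0, 0, 0, 0, 0, 0, 0, 0]'

```text
time_s: 23.65
position: [0.6671, -0.1759, 0.0478]
tool_rot: [[-0.228, 0.974, 0.002], [0.974, 0.228, -0.001], [-0.002, 0.002, -1.0]]
ft_force: [-4.1, 1.7, 14.7]
grip_width: -0.0003
gripper_force: 7.6
```

Emit:
drive_tool --offset '[[0, 0, -0.2], [0, 0, -0.5], [0, 0, -0.5], [0, 0, -0.4], [0, -0.5, 0], [0, -0.6, 0], [0, -0.7, 0], [0, -0.7, 0], [0, -0.6, 0], [0, -0.5, 0]]' --turn '[[0, 0, 0], [0, 0, 0], [0, 0, 0], [0, 0, 0], [0, 0, 0], [0, 0, 0], [0, 0, 0], [0, 0, 0], [0, 0, 0], [0, 0, 0]]' --hand '[0, 0, 0, 0, 0, 0, 0, 0, 0, 0]'

```text
time_s: 24.9
position: [0.5255, -0.2086, 0.1096]
tool_rot: [[-0.228, 0.974, -0.001], [0.974, 0.228, 0.0], [0.0, -0.0, -1.0]]
ft_force: [0.4, -1.1, 0.6]
grip_width: -0.0002
gripper_force: 0.0
```

Emit:
drive_tool --offset '[[0, 0, 0.2], [0, 0, 0.3], [0, 0, 0.3], [0, 0, 0.2], [0, 0, 0], [0, 0, 0], [0, 0, 0], [0, 0, 0], [0, 0, 0], [0, 0, 0]]' --turn '[[0, 0, 0], [0, 0, 0], [0, 0, 0], [0, 0, 0], [0, 0, 0], [0, 0, 0], [0, 0, 0], [0, 0, 0], [0, 0, 0], [0, 0, 0]]' --hand '[0, 0, 0, 0, 0, 0, 0, 0, 0, 0]'

```text
time_s: 26.15
position: [0.5265, -0.2085, 0.0698]
tool_rot: [[-0.228, 0.974, 0.0], [0.974, 0.228, -0.0], [-0.0, 0.0, -1.0]]
ft_force: [-0.1, -0.6, -0.0]
grip_width: -0.0003
gripper_force: 0.0
```

Emit:
drive_tool --offset '[[0, 0, 0.02], [0, 0, 0.02], [0, 0, 0.03], [0, 0, 0.03], [0, 0, 0.03], [0, 0, 0.03], [0, 0, 0.03], [0, 0, 0.02], [0, 0, 0.02], [0, 0, 0]]' --turn '[[0, 0, 0], [0, 0, 0], [0, 0, 0], [0, 0, 0], [0, 0, 0], [0, 0, 0], [0, 0, 0], [0, 0, 0], [0, 0, 0], [0, 0, 0]]' --hand '[0, 0, 0, 0, 0, 0, 0, 0, 0, 0]'

```text
time_s: 27.4
position: [0.5265, -0.2085, 0.0606]
tool_rot: [[-0.228, 0.974, 0.0], [0.974, 0.228, -0.0], [-0.0, 0.0, -1.0]]
ft_force: [-0.0, -0.6, 1.5]
grip_width: -0.0003
gripper_force: 0.6
```

Emit:
drive_tool --offset '[[0, 0, 0.01], [0, 0, 0.01], [0, 0, 0.01], [0, 0, 0.01], [0, 0, 0.01], [0, 0, 0.01], [0, 0, 0.01], [0, 0, 0.01], [0, 0, 0], [0, 0, 0]]' --turn '[[0, 0, 0], [0, 0, 0], [0, 0, 0], [0, 0, 0], [0, 0, 0], [0, 0, 0], [0, 0, 0], [0, 0, 0], [0, 0, 0], [0, 0, 0]]' --hand '[0, 0, 0, 0, 0, 0, 0, 0, 0, 0]'

```text
time_s: 28.65
position: [0.5265, -0.2085, 0.0577]
tool_rot: [[-0.228, 0.974, 0.0], [0.974, 0.228, -0.0], [-0.0, 0.0, -1.0]]
ft_force: [-2.1, 0.4, 6.9]
grip_width: 0.0002
gripper_force: 3.5
```

Emit:
drive_tool --offset '[[0, 0, 0.01], [0, 0, 0.01], [0, 0, 0.01], [0, 0, 0.01], [0, 0, 0.01], [0, 0, 0.01], [0, 0, 0.01], [0, 0, 0.01], [0, 0, 0], [0, 0, 0]]' --turn '[[0, 0, 0], [0, 0, 0], [0, 0, 0], [0, 0, 0], [0, 0, 0], [0, 0, 0], [0, 0, 0], [0, 0, 0], [0, 0, 0], [0, 0, 0]]' --hand '[0, 0, 0, 0, 0, 0, 0, 0, 0, 0]'

```text
time_s: 29.9
position: [0.5267, -0.2086, 0.055]
tool_rot: [[-0.228, 0.974, 0.001], [0.974, 0.228, -0.001], [-0.001, 0.001, -1.0]]
ft_force: [-3.1, 1.3, 10.8]
grip_width: -0.0001
gripper_force: 5.3
```

Emit:
drive_tool --offset '[[0, 0, 0.01], [0, 0, 0.01], [0, 0, 0.01], [0, 0, 0.01], [0, 0, 0.01], [0, 0, 0.01], [0, 0, 0.01], [0, 0, 0.01], [0, 0, 0], [0, 0, 0]]' --turn '[[0, 0, 0], [0, 0, 0], [0, 0, 0], [0, 0, 0], [0, 0, 0], [0, 0, 0], [0, 0, 0], [0, 0, 0], [0, 0, 0], [0, 0, 0]]' --hand '[0, 0, 0, 0, 0, 0, 0, 0, 0, 0]'

```text
time_s: 31.15
position: [0.5269, -0.2086, 0.0522]
tool_rot: [[-0.228, 0.974, 0.002], [0.974, 0.228, -0.001], [-0.001, 0.001, -1.0]]
ft_force: [-1.6, 2.2, 13.6]
grip_width: 0.0
gripper_force: 6.9
```

Emit:
drive_tool --offset '[[0, 0, 0.01], [0, 0, 0.01], [0, 0, 0.01], [0, 0, 0.01], [0, 0, 0.01], [0, 0, 0.01], [0, 0, 0.01], [0, 0, 0.01], [0, 0, 0], [0, 0, 0]]' --turn '[[0, 0, 0], [0, 0, 0], [0, 0, 0], [0, 0, 0], [0, 0, 0], [0, 0, 0], [0, 0, 0], [0, 0, 0], [0, 0, 0], [0, 0, 0]]' --hand '[0, 0, 0, 0, 0, 0, 0, 0, 0, 0]'

```text
time_s: 32.4
position: [0.5268, -0.2086, 0.0486]
tool_rot: [[-0.228, 0.974, 0.001], [0.974, 0.228, -0.001], [-0.001, 0.001, -1.0]]
ft_force: [-2.7, 1.0, 12.4]
grip_width: -0.0003
gripper_force: 5.5
```

Emit:
drive_tool --offset '[[0, 0, 0.01], [0, 0, 0.01], [0, 0, 0.01], [0, 0, 0.01], [0, 0, 0.01], [0, 0, 0], [0, 0, 0], [0, 0, 0], [0, 0, 0], [0, 0, 0]]' --turn '[[0, 0, 0], [0, 0, 0], [0, 0, 0], [0, 0, 0], [0, 0, 0], [0, 0, 0], [0, 0, 0], [0, 0, 0], [0, 0, 0], [0, 0, 0]]' --hand '[0, 0, 0, 0, 0, 0, 0, 0, 0, 0]'

```text
time_s: 33.65
position: [0.5268, -0.2086, 0.047]
tool_rot: [[-0.228, 0.974, 0.001], [0.974, 0.228, -0.001], [-0.001, 0.001, -1.0]]
ft_force: [-3.7, 2.7, 14.4]
grip_width: -0.0
gripper_force: 7.5
```

Emit:
drive_tool --offset '[[0, 0, -0.1], [0, 0, -0.3], [0, 0, -0.5], [0, 0, -0.5], [0, 0, -0.5], [0, 0, -0.5], [0, 0, -0.5], [0, 0, -0.3], [0, 0, 0], [0, 0, 0]]' --turn '[[0, 0, 0], [0, 0, 0], [0, 0, 0], [0, 0, 0], [0, 0, 0], [0, 0, 0], [0, 0, 0], [0, 0, 0], [0, 0, 0], [0, 0, 0]]' --hand '[0, 0, 0, 0, 0, 0, 0, 0, 0, 0]'

```text
time_s: 34.9
position: [0.5262, -0.2083, 0.1729]
tool_rot: [[-0.228, 0.974, -0.001], [0.974, 0.228, 0.001], [0.001, -0.001, -1.0]]
ft_force: [-0.5, -1.0, -0.4]
grip_width: -0.0
gripper_force: 0.0
```

Run:
```python
from h import *
import json
c=camera_info('wrist');w=get_image('wrist');cv2.imwrite('pics/w4.png',w)
R=down(YAW)
for z in (.072,.054):
    P=np.array([np.r_[RC+(R@[x,y,0])[:2],z] for x in(-.04,.04) for y in(-.08,.08)]);print(z,np.round(proj(c,P,True)).tolist())
```

```text
0.072 [[269.0, 253.0], [445.0, 249.0], [268.0, 157.0], [459.0, 163.0]]
0.054 [[270.0, 244.0], [437.0, 241.0], [269.0, 154.0], [449.0, 159.0]]
```

View pics/w4.png

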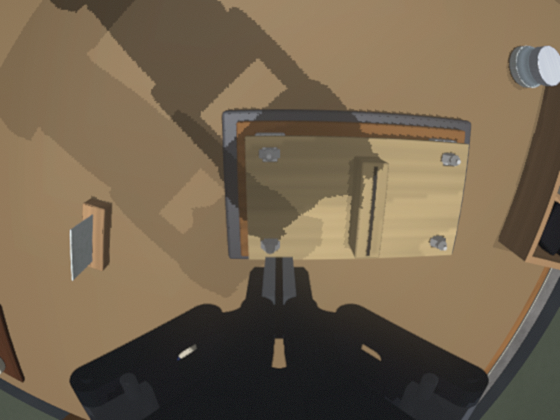

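Run:
```python
from h import *
w=cv2.imread('pics/w4.png');h=cv2.cvtColor(w,cv2.COLOR_BGR2HSV)
for u,v in((270,154),(451,158),(438,243),(270,245)):
    m=h[v-11:v+11,u-17:u+17,1]<70
    print([(s[4],'w',s[2],'h',s[3]) for _,s in blobs(m,15,400)])
s=observe();print(s['time_s'],s['ft_force'])
```

```text
[(np.int32(314), 'w', np.int32(23), 'h', np.int32(16))]
[(np.int32(225), 'w', np.int32(20), 'h', np.int32(14))]
[(np.int32(211), 'w', np.int32(18), 'h', np.int32(16))]
[(np.int32(267), 'w', np.int32(20), 'h', np.int32(16))]
34.95 [0.96214524 0.21240767 0.15939816]
```

Each of the four studs shows a blob about 17 mm wide or more above the board. That matches the barbs rather than the bare 9.4 mm pin, so all four have clicked through.

```bash
python3 -c "
from rig import env
print(env.close_job())"
```

```text
the job is handed in; nothing more can be done
None
```

The deck is on the rack with all four studs clicked through and sitting home, highest push reading about 15 N, nothing else touched, and the job was handed in at about 35 s.

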